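Set the rinsed tea cup on its saucer with the cup tongs

TASK

The tall tea cup on the tray has been rinsed for a guest, so nothing but the tongs may touch it: pick up the sprung cup tongs, squeeze them round the tall cup, carry it upright to the saucer and set it down gently, standing flat in the middle. Let it go and lay the tongs back down flat on the tea tray. Leave the teapot, low cup, paperweight and vase where they are.

Things in the scene. Friction and masses are not known exactly. Their poses are not given: they have to be found in the camera images.
- tongs: Wooden cup tongs, 200 mm long, lying on the tray, arms side by side. Origin on the underside, midway between the arms at the place to grip; x to the jaws, y across, z up. Arms: straight bars 8 mm thick, 24 mm high (z 0-24), from x -74 to +38 mm, then flaring to jaws that end at x 103. Steel U-spring at the rear (x -97 to -80). 72 g, balanced near the origin.
- tongs_grip (a point): Point midway between the tongs' arms, 12 mm above the origin. Width over the arms here: 47 mm at rest (open), 40 with the arms parallel, 33 when the jaws meet a 60 mm round. Each arm pushes back about 1.2 N per mm it is pushed in, 9 N when the jaws meet the cup. The arms spring open when let loose; the tongs drop out if the fingers open to the rest width.
- tongs_jaws (a point): Point midway between the jaws, 78 mm ahead of the tongs' origin (x), 12 mm above their underside: a gripped cup's axis belongs here. Jaws: hollowed, 6 mm thick, 18 mm high (z 3-21), 103 mm wide overall at rest, clear gap then 88 mm at the middles, 78 at the ends. Each arm swings about a point 80 mm behind the origin, so the jaws move twice as far as the arms at the grip.
- tall_cup: Tall white ceramic tea cup, open at the top, 62 mm tall; origin at the centre of its underside, z up. Straight wall 60 mm in outside diameter from 17 to 56 mm above the underside, narrowing below to a foot 38 mm in diameter. About 120 g. Stands on the tray at one of two places, left or right of the teapot.
- saucer: White ceramic saucer, 112 mm across, rim 13 mm high, standing on the cabinet top to the left or right of the tray; origin at the centre of its underside. Its flat middle lies 6 mm above the underside and is about 56 mm across; from there it rises to the rim. Loose, 140 g.
- tray: Fixed dark wooden tea tray, a flat slab without a rim, 290 mm (x) by 370 mm (y) and 18 mm thick; origin at the centre of its underside. The tongs lie in its near half, the teapot and the cups stand in its far half.
- low_cup: Bystander: low wide white cup, 84 mm across, 36 mm tall, on the tray at the other side of the teapot; origin at the centre of its underside.
- teapot: Bystander: small brown clay teapot in the middle of the tray's far half, body 74 mm across, 77 mm tall to its knob, spout to its +x (reaching 60 mm), handle to its -x (reaching 57 mm); origin at the centre of its underside.
- paperweight: Bystander: glass dome paperweight, 76 mm across, 41 mm tall, on the cabinet top on the side of the tray away from the saucer; origin at the centre of its underside.
- vase: Bystander: small blue ceramic vase, 86 mm across, 148 mm tall, on the cabinet top at the far right, outward of the tray; origin at the centre of its underside.
Things that resemble listed ones, but are neither listed nor needed, are in the scene too. Several things have the shape of the tongs; the one meant has the colours described above.

How it is judged:
By the outcome, as a careful person would: the job done as asked, in the order asked, and still so for the second after the job is handed in, with the robot touching nothing.
It also fails if it takes over 53 s, if anything falls off the work surface, if the arm or the gripper's body presses on something with over 40 N, if the wrist force passes 120 N, or if a joint passes its speed limit or range.

ROBOT

A 6-joint arm with a two-finger parallel gripper is mounted at the origin on the work surface. World frame = base frame: x ahead of the robot, y to its left, z up, the work surface at z = 0. Lengths are in mm, angles in rad, forces in N, time in s.
With the tool pointing down it reaches from about 275 to 1000 mm from the base axis. Payload 8.4 kg.
Tool frame: the origin (TCP) lies between the finger pads; the fingertips stand 11 mm ahead of it and the grasp point (between the pads) lies 8 mm behind it; z points along the fingers, y is the direction in which the jaws open and shut (so a half turn about z gives the same grasp; the last joint's range is limited). The gripper opens to 85 mm and grips with 20 to 120 N. Pads are 22 mm wide; open, the fingers measure 114 mm over their backs; the gripper's body (76 mm by 85 mm) begins 54 mm behind the grasp point. The pads swing forward as they close: fully open they stand 13 mm farther back than shut.
Start: joints at [1.343, 0.353, 1.633, -0, 1.155, -0.002], TCP at [139.927, 609.137, 242.281] pointing down, gripper open.
Joint ranges: [-2.63, 2.63], [-0.92, 2.1], [0.06, 2.66], [-1.3, 4.44], [0, 2.69], [-3.02, 3.02]. Speed limits (rad/s): [2.22, 2.22, 2.79, 3.14, 3.14, 3.14].

INTERFACE

Orientations are given as [roll, pitch, yaw] about the fixed x, y, z axes, in that order (R = Rz(yaw) Ry(pitch) Rx(roll)).
In Python, from rig import r, eyes gives the robot as it stands. The module is installed in compiled form; this text tells all that it offers.
- The arm moves only by the tool servo_tool, never from a script. Its argument "rows" is a list of rows, each a list of 3 entries, a list of its own where there are three numbers: the shift along the world's x, y, z in cm, then the turn about the world's z in rad, then the finger opening in cm, from 0 to 8.54. A call has 1 to 5 rows; each row shifts and turns the commanded pose from where the row before left it; what a row does not reach is not made up. A row lasts 1/12 s, in which the tool goes at most 41.7 mm and 7.16 degrees, less where a joint would pass 70% of its speed; a pose out of reach is approached as far as the arm can. A call is refused whole if a number of a shift passes 4.17 or a number of a turn 0.125, either way. A call with a gripper value outside its range is refused whole. The fingers move at their own pace and stop on an object; "squeeze" is the grip in N (left out, the last holds). Time passes only in rows, so rows that do not move let the fingers close. It gives the time, the measured TCP pose, the force and the opening at its end, in the units of the state.
- r.sense(): the state, without advancing time (a new reading comes with each control period).
- eyes.grab_frame(name): name is "side" or "top" or "wrist"; returns a dict with "frame" (480x640x3 uint8, red, green, blue), "depth" (480x640 float32, mm along the optical axis (not along the pixel's ray), 0 where there is no reading), "vertical_fov" (degrees; the focal length in pixels is half the picture's height over the tangent of half this angle, whatever the lens; pixels are square), "cx", "cy" (the principal point, pixels), "camera_from_world" (4x4, takes a point from world to camera coordinates); the wrist camera has in their place "hand_eye" (4x4, takes a point from camera to tool coordinates, whose origin is the TCP and whose axes are the flange's). Camera axes: x right, y down, z forward; pixel columns grow to the right and rows downward; lengths in mm; the calibration is good to about 2 mm. The wrist camera is an equidistant fisheye: a pixel r from the principal point sees the ray r / f radians off the axis. A picture is of the moment at which its call begins: read the wrist's pose just before it.
- r.sign_off(): hands the job in, once; it reports no verdict.
The state is a dict: "clock": time; "qpos": joint angles; "qvel": joint speeds; "joint_efforts": joint torques, N m; "eef_pos": TCP position; "tcp_rot": TCP orientation; "contact_force": force on the tool from outside, world axes, zero at the start; "wrist_torque": the same for the moment, N m; "opening": opening from 0.0 (shut) to 1.0 (fully open).
Only numpy, scipy, OpenCV 4.12 (cv2) and the standard library are available. Lean on these libraries where they do the work, as an engineer would, in place of code of your own. Each camera call takes 0.05 s, during which the arm holds its last target.

## Working session

There is one attempt and no reset: what is moved stays moved. The work goes in short steps, Python scripts to look and compute and a tool call to move; the robot and the scene stay as the last step left them, time stands still between calls to the robot, and variables do not carry over. Pictures are saved under pics/ and viewed, and the job is handed in when it is done.

Besides the shell and the picture viewer there is one more tool, called after ">>>" as name(argument=value, ...), one argument or row to a line, values as JSON. servo_tool: Moves the arm, as the interface text tells. Its arguments: {"type":"object","properties":{"rows":{"type":"array"},"squeeze":{"type":"number"}},"required":["rows"]}

```bash
mkdir -p pics
cat > h.py <<'E'
import numpy as np, cv2
from rig import r, eyes
def grab(n,tag=None):
    s=r.sense(); d=eyes.grab_frame(n); 
    if tag: cv2.imwrite(f'pics/{tag}.png',d['frame'][:,:,::-1])
    d['s']=s; return d
def foc(d): return 240/np.tan(np.radians(d['vertical_fov'])/2)
def cloud(d):
    f=foc(d); v,u=np.mgrid[0:480,0:640]; Z=d['depth'].astype(float)
    P=np.stack([(u-d['cx'])/f*Z,(v-d['cy'])/f*Z,Z],-1)
    T=np.linalg.inv(d['camera_from_world']); return P@T[:3,:3].T+T[:3,3]
def ray(d,u,v,z):
    f=foc(d);T=np.linalg.inv(d['camera_from_world'])
    k=T[:3,:3]@np.array([(u-d['cx'])/f,(v-d['cy'])/f,1]);o=T[:3,3]
    return o+k*(z-o[2])/k[2]
E
python3 - <<'E'
from h import *
for n in ['top','side','wrist']:
    d=grab(n,n+'0'); print(n,d['vertical_fov'],d['cx'],d['cy'],(d['depth']>0).mean())
    if n!='wrist': print(np.linalg.inv(d['camera_from_world']).round(2))
    else: print(d['hand_eye'].round(3))
print(r.sense())
E
```

```text
top 54.2313761782466 321.0175946762141 230.71254664731094 0.9959830729166667
[[-1.00000e-02 -9.80000e-01  1.80000e-01  2.67750e+02]
 [-1.00000e+00  1.00000e-02  1.00000e-02 -4.87500e+01]
 [-1.00000e-02 -1.80000e-01 -9.80000e-01  1.05018e+03]
 [ 0.00000e+00  0.00000e+00  0.00000e+00  1.00000e+00]]
side 44.76846699144016 322.3811421915884 232.00107830914422 0.987529296875
[[ 9.10000e-01 -2.80000e-01  3.00000e-01  1.63600e+01]
 [-4.20000e-01 -6.20000e-01  6.60000e-01 -1.03152e+03]
 [ 0.00000e+00 -7.30000e-01 -6.80000e-01  1.04699e+03]
 [ 0.00000e+00  0.00000e+00  0.00000e+00  1.00000e+00]]
wrist 65.70646984690485 317.7754185346269 244.0695444121423 0.9959700520833333
[[ 0.00000e+00 -9.53000e-01 -3.02000e-01  7.61910e+01]
 [ 1.00000e+00  1.00000e-03 -0.00000e+00  1.65000e-01]
 [ 1.00000e-03 -3.02000e-01  9.53000e-01 -1.31422e+02]
 [ 0.00000e+00  0.00000e+00  0.00000e+00  1.00000e+00]]
{'clock': 0.15, 'qpos': array([ 1.34261462e+00,  3.53489307e-01,  1.63396763e+00, -1.14246964e-06,
        1.15519427e+00, -2.40185367e-03]), 'qvel': array([-0.00073405, -0.00339332, -0.00441471,  0.00026178, -0.0010833 ,
       -0.00027791]), 'joint_efforts': array([-1.02377580e-03, -6.05633569e+01, -3.42336953e+01, -1.42829963e-04,
        6.05071516e-03,  1.38872909e-05]), 'eef_pos': array([139.83811709, 608.79297973, 241.73212626]), 'tcp_rot': array([-3.14053411e+00, -1.49774725e-06,  2.91581327e+00]), 'contact_force': array([0.01412269, 1.00392878, 0.28787621]), 'wrist_torque': array([0.01073721, 0.00657612, 0.00026656]), 'opening': 1.0003603074842053}
```

View pics/top0.png

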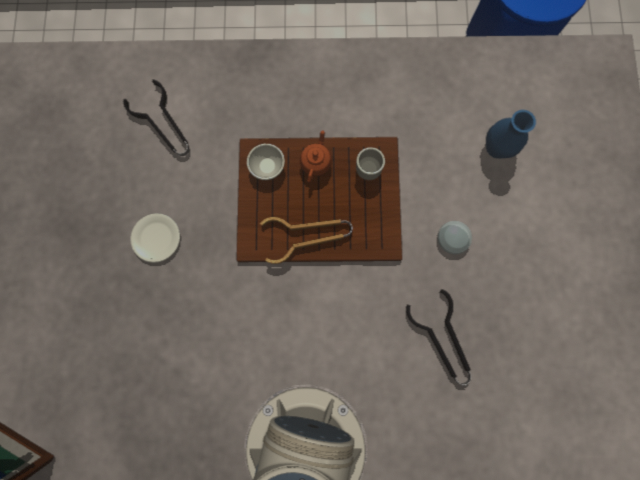

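View pics/side0.png

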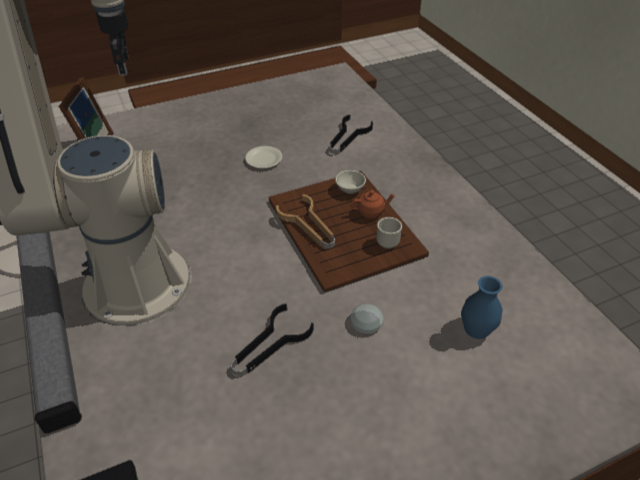

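View pics/wrist0.png

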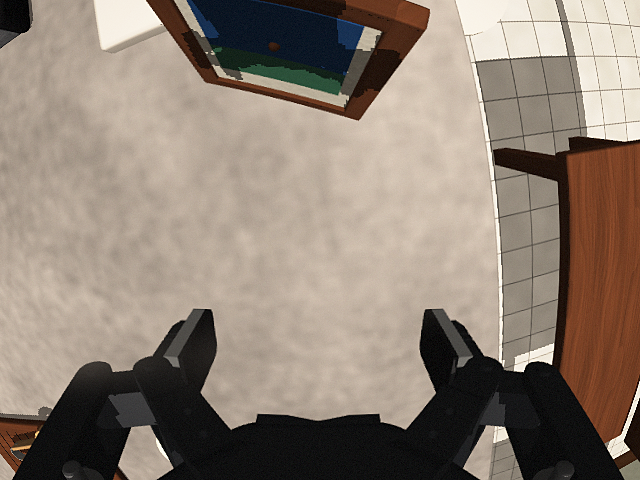

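The top view shows three tong-shaped things: wooden tongs on the tray at (305,238), black tongs at (160,118) and black tongs at (440,335). The description calls for wooden ones on the tray, so I choose (305,238). There are two cups: low and wide at (266,162), tall and narrow at (370,163). The tall cup is the right one. The saucer is at (156,238). Next I'll measure them and make a close crop.

```bash
cat > m.py <<'E'
from h import *
d=grab('top'); im=d['frame']; C=cloud(d)
cv2.imwrite('pics/crop1.png',cv2.resize(im[125:275,225:415],None,fx=4,fy=4,interpolation=cv2.INTER_CUBIC)[:,:,::-1])
# depth based: points on tray
hsv=cv2.cvtColor(im,cv2.COLOR_RGB2HSV)
v,u=np.mgrid[0:480,0:640]
roi=(u>240)&(u<400)&(v>205)&(v<268)
m=roi&(C[...,2]>33)&(C[...,2]<50)
P=C[m]; print('tongs z',np.percentile(P[:,2],[5,50,95]),len(P))
for nm,(u0,u1,v0,v1) in dict(low=(243,290,140,185),tall=(350,390,143,185),sauc=(125,185,208,268),pot=(298,336,130,190),pw=(435,474,218,258)).items():
    b=(u>u0)&(u<u1)&(v>v0)&(v<v1)
    base=0 if nm in('sauc','pw') else 18
    P=C[b&(C[...,2]>base+5)]
    print(nm,len(P),P.min(0).round(1),P.max(0).round(1), 'mid',((P.min(0)+P.max(0))/2).round(1),np.median(P[:,2]))
np.save('tp.npy',C[m])
sat=hsv[...,1]
b=(u>100)&(u<450)&(v>100)&(v<300)
tr=b&(C[...,2]>13)&(C[...,2]<23);P=C[tr];print('tray',np.percentile(P,[.5,50,99.5],axis=0).round(1))
E
python3 m.py
```

```text
tongs z [35.08669621 40.95177612 44.65792046] 685
low 989 [267.7 -48.7  23. ] [ 668.3  141.2 1050.2] mid [468.   46.2 536.6] 36.52974524464162
tall 726 [ 267.7 -188.2   23. ] [ 662.4  -48.7 1050.2] mid [ 465.1 -118.5  536.6] 50.498267855076165
sauc 1723 [267.7 -48.7   5. ] [ 511.2  408.7 1050.2] mid [389.5 180.  527.6] 10.014505308679645
pot 942 [267.7 -68.1  23.1] [ 679.3   12.4 1050.2] mid [473.5 -27.9 536.7] 70.24293145495068
pw 914 [ 267.7 -369.6    5.3] [ 480.4  -48.7 1050.2] mid [ 374.1 -209.2  527.7] 34.17349288501214
tray [[ 395.  -296.7   13.4]
 [ 518.4  -33.1   18.5]
 [ 743.5  390.4   22.8]]
```

```bash
cat > m2.py <<'E'
from h import *
from scipy.optimize import least_squares
def circ(P):
    f=lambda p:np.hypot(P[:,0]-p[0],P[:,1]-p[1])-p[2]
    s=least_squares(f,[*P[:,:2].mean(0),40],loss='soft_l1');return s.x.round(1)
for n in ['top','side']:
    d=grab(n); C=cloud(d); C[d['depth']<=0]=-999; im=d['frame']
    print(n)
    def box(x0,x1,y0,y1,z0,z1): return (C[...,0]>x0)&(C[...,0]<x1)&(C[...,1]>y0)&(C[...,1]<y1)&(C[...,2]>z0)&(C[...,2]<z1)
    for nm,b in dict(tall=(550,680,-200,-100,70,90),low=(550,680,10,110,45,62),sauc=(370,530,180,420,9,22)).items():
        m=box(*b)
        cs,_=cv2.findContours(m.astype(np.uint8),cv2.RETR_EXTERNAL,cv2.CHAIN_APPROX_NONE)
        c=max(cs,key=cv2.contourArea)[:,0]
        zt={'tall':80,'low':54,'sauc':13}[nm]
        e=cv2.fitEllipse(c); ctr=ray(d,*e[0],zt).round(1)
        P=np.array([ray(d,a,bb,zt) for a,bb in c]); 
        print(nm,'ell ray ctr',ctr,'circ',circ(P),'zmax',np.percentile(C[m][:,2],98).round(1),'mid',((P.min(0)+P.max(0))/2).round(1))
    m=box(380,520,-130,130,30,52)
    hsv=cv2.cvtColor(im,cv2.COLOR_RGB2HSV)
    P=C[m];print('tong pts',len(P),P.min(0),P.max(0))
    x=np.zeros((480,640,3),np.uint8);x[m]=im[m];ys,xs=np.where(m)
    cv2.imwrite(f'pics/tm_{n}.png',cv2.resize(x[ys.min()-5:ys.max()+5,xs.min()-5:xs.max()+5],None,fx=4,fy=4)[:,:,::-1])
    print(hsv[m].mean(0),[ys.min(),xs.min()])
E
python3 m2.py
```

```text
top
tall ell ray ctr [ 602.7 -144.    80. ] circ [ 602.8 -144.    29.9] zmax 83.9 mid [ 603.6 -143.8   80. ]
low ell ray ctr [612.7  86.1  54. ] circ [613.1  86.7  38.9] zmax 57.7 mid [612.9  77.7  54. ]
sauc ell ray ctr [450.6 339.6  13. ] circ [451.1 339.6  54.3] zmax 17.1 mid [451.6 340.   13. ]
tong pts 729 [ 388.00241283 -103.51215925   30.00200764] [490.16802153  97.17501487  47.77986195]
[ 16.09190672 133.1303155  120.61591221] [np.int64(217), np.int64(261)]
side
tall ell ray ctr [ 601.  -147.5   80. ] circ [ 601.2 -146.7   32.3] zmax 83.7 mid [ 601.6 -147.4   80. ]
low ell ray ctr [611.9  85.7  54. ] circ [612.5  86.1  39.5] zmax 58.7 mid [613.3  76.   54. ]
sauc ell ray ctr [450.6 341.4  13. ] circ [451.  342.5  53. ] zmax 18.5 mid [450.9 342.5  13. ]
tong pts 575 [ 387.24013569 -106.2028028    30.00873397] [490.08662907 100.88243315  51.05700506]
[ 15.67130435 104.81217391  95.06086957] [np.int64(195), np.int64(276)]
```

View pics/crop1.png

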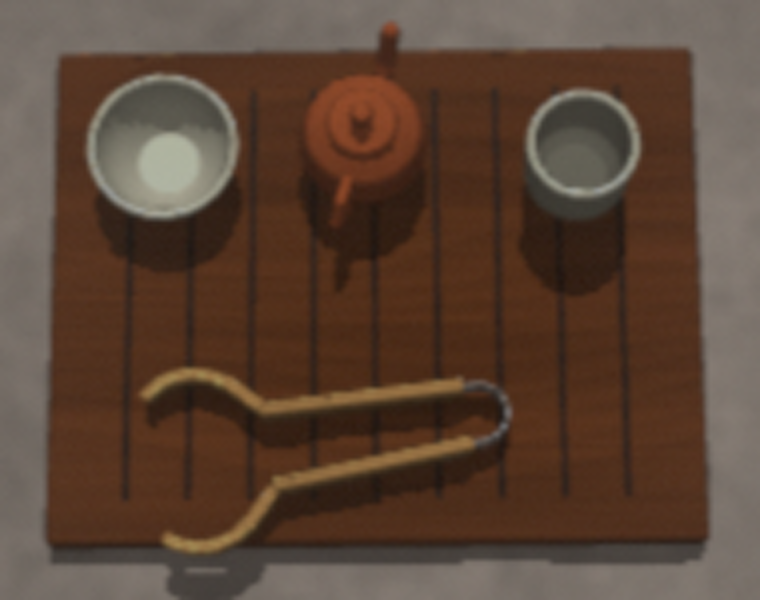

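The crop confirms light wooden arms with a steel spring at its right end (505,415) and the jaws to the left (150,395 and 165,540). Now I'll fit the tongs' pose.

```bash
cat > m3.py <<'E'
from h import *
for n in ['top','side']:
    d=grab(n); C=cloud(d); C[d['depth']<=0]=-999; im=d['frame']
    h=cv2.cvtColor(im,cv2.COLOR_RGB2HSV).astype(int)
    v,u=np.mgrid[0:480,0:640]
    m=(C[...,0]>380)&(C[...,0]<520)&(abs(C[...,1])<130)&(C[...,2]>34)&(C[...,2]<52)
    wood=m&(h[...,0]>11)&(h[...,0]<24)&(h[...,1]>80)&(h[...,2]>(115 if n=='top' else 85))
    P=np.array([ray(d,a,b,42) for a,b in zip(u[wood],v[wood])])
    P=P[:,:2]
    print(n,len(P),P.min(0),P.max(0))
    # straight section by y
    S=P[(P[:,1]>-80)&(P[:,1]<10)]
    # split by line through middle: iterate
    a=np.polyfit(S[:,1],S[:,0],1)
    for _ in range(5):
        up=S[:,0]>np.polyval(a,S[:,1])
        l1=np.polyfit(S[up,1],S[up,0],1);l2=np.polyfit(S[~up,1],S[~up,0],1)
        a=(l1+l2)/2
    print('lines',l1,l2,'mid',a)
    psi=np.arctan2(1,a[0]); ax=np.array([np.cos(psi),np.sin(psi)])
    al=P@ax; print('heading',psi, 'along min/max',np.percentile(al,[0.5,99.5]),al.min(),al.max())
    # each arm
    off=P[:,0]-np.polyval(a,P[:,1])
    for s in (1,-1):
        q=al[off*s>0];print(' arm',s,q.min(),q.max())
    for y in(-80,-60,-40,-20,0):print(y,np.polyval(l1,y)-np.polyval(l2,y))
    for am in (al.max()-103,al.min()+74):
        # origin point on mid line with along=am
        t=[np.polyval(a,0),0.];t=np.array(t);o=t+ax*(am-t@ax);print('origin est',o)
E
python3 m3.py
```

```text
top 470 [388.7841728  -83.22873933] [488.62526991  96.65402596]
lines [-1.14771257e-01  4.70665042e+02] [-2.10671419e-01  4.30144267e+02] mid [-1.62721338e-01  4.50404655e+02]
heading 1.7321038672211955 along min/max [-152.65166874   18.67001901] -153.93743155406366 20.058941071850228
 arm 1 -153.29315699813029 19.0657054246516
 arm -1 -153.93743155406366 20.058941071850228
-80 32.848761840021666
-60 34.76676508909907
-40 36.68476833817641
-20 38.60277158725381
0 40.52077483633116
origin est [452.10743979 -10.46442383]
origin est [451.62503047  -7.49978917]
side 269 [387.16429116 -82.94320492] [488.64254621  95.44023076]
lines [-1.18608908e-01  4.70369507e+02] [-2.07444808e-01  4.30212929e+02] mid [-1.63026858e-01  4.50291218e+02]
heading 1.7324014924971887 along min/max [-151.96725065   17.65180792] -153.399641501307 18.878819106927107
 arm 1 -152.05444999417634 17.774795149624897
 arm -1 -153.399641501307 18.878819106927107
-80 33.04970607604258
-60 34.82642407713962
-40 36.60314207823666
-20 38.379860079333696
0 40.156578080430734
origin est [452.16865    -11.51609196]
origin est [451.40894173  -6.85607291]
```

Origin is about (452,-9), heading 1.732. Moving there now.

>>> servo_tool(
  rows=[
    [[1.8,-3.6,0],-0.118,8.5],
    [[1.8,-3.6,0],-0.118,8.5],
    [[1.8,-3.6,0],-0.118,8.5],
    [[1.8,-3.6,0],-0.118,8.5],
    [[1.8,-3.6,0],-0.118,7],
  ],
)

```text
clock: 0.82
eef_pos: [230.3, 427.5, 242.3]
tcp_rot: [3.141, 0.0, 2.321]
contact_force: [0.2, 0.4, 0.1]
opening: 0.882
```

>>> servo_tool(
  rows=[
    [[1.8,-3.6,0],-0.118,6.5],
    [[1.8,-3.6,0],-0.118,6.5],
    [[1.8,-3.6,0],-0.118,6.5],
    [[1.8,-3.6,0],-0.118,6.5],
    [[1.8,-3.6,0],-0.118,6.5],
  ],
)

```text
clock: 1.23
eef_pos: [320.3, 247.5, 242.6]
tcp_rot: [3.141, -0.0, 1.731]
contact_force: [1.3, 0.4, 0.6]
opening: 0.762
```

>>> servo_tool(
  rows=[
    [[1.8,-3.6,0],0,6.5],
    [[1.8,-3.6,0],0,6.5],
    [[1.8,-3.6,-1],0,6.5],
    [[1.8,-3.6,-2],0,6.5],
    [[1.8,-3.6,-2],0,6.5],
  ],
)

```text
clock: 1.65
eef_pos: [408.5, 72.5, 195.5]
tcp_rot: [3.139, -0.0, 1.735]
contact_force: [0.5, 0.4, -0.2]
opening: 0.763
```

>>> servo_tool(
  rows=[
    [[1.5,-2.8,-2],0,6.5],
    [[1.5,-2.8,-2],0,6.5],
    [[1.2,-2.2,-1.5],0,6.5],
    [[0,0,0],0,6.5],
  ],
)

```text
clock: 1.98
eef_pos: [450.0, -6.8, 137.9]
tcp_rot: [-3.14, 0.0, 1.733]
contact_force: [0.2, -0.3, 0.4]
opening: 0.76
```

Run:
```python
from h import *
d=grab('wrist','w1'); s=d['s']; print(s['eef_pos'],s['tcp_rot'],s['clock'])
```

```text
[450.02544436  -6.77527877 137.94005273] [-3.13964242e+00  4.65661314e-04  1.73318116e+00] 1.9833
```

View pics/w1.png

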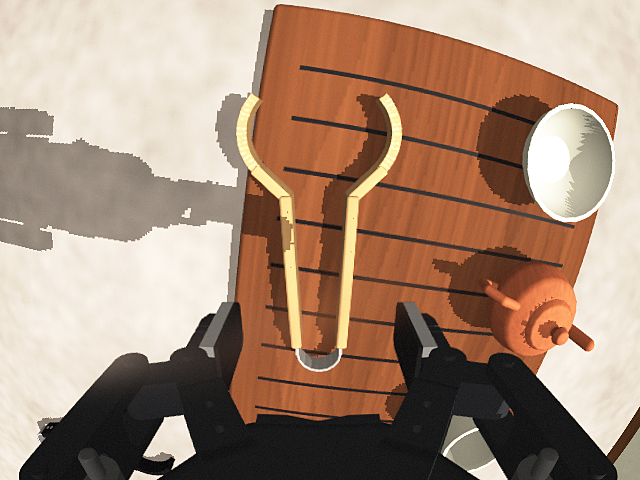

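The wrist view shows the tongs between the open fingers, slightly to the left of centre. The arms run from rear (297,348)/(343,348) to elbow (288,197)/(352,197), and the tips are at (258,95)/(385,95).

```bash
cat >> h.py <<'E'
from scipy.spatial.transform import Rotation as Ro
def wray(d,u,v,z):
    f=foc(d); s=d['s']; a=np.array([u-d['cx'],v-d['cy']]); rr=np.hypot(*a); th=rr/f
    k=np.array([*(a/rr*np.sin(th)),np.cos(th)]) if rr>0 else np.array([0,0,1.])
    H=d['hand_eye']; R=Ro.from_euler('xyz',s['tcp_rot']).as_matrix()
    o=R@H[:3,3]+s['eef_pos']; k=R@H[:3,:3]@k
    return o+k*(z-o[2])/k[2]
E
cat > m4.py <<'E'
from h import *
import sys
d=grab('wrist'); im=d['frame']
h=cv2.cvtColor(im,cv2.COLOR_RGB2HSV).astype(int)
m=(h[...,0]>14)&(h[...,0]<32)&(h[...,1]>70)&(h[...,2]>195); m[:, :200]=0;m[:,430:]=0;m[360:]=0
n,l,st,ce=cv2.connectedComponentsWithStats(m.astype(np.uint8))
idx=[i for i in range(1,n) if st[i,4]>300]; print([st[i] for i in idx])
v,u=np.where(np.isin(l,idx))
P=np.array([wray(d,a,b,42) for a,b in zip(u,v)])[:,:2]
S=P[(P[:,1]>-75)&(P[:,1]<15)]
a=np.polyfit(S[:,1],S[:,0],1)
for _ in range(8):
    up=S[:,0]>np.polyval(a,S[:,1]); l1=np.polyfit(S[up,1],S[up,0],1);l2=np.polyfit(S[~up,1],S[~up,0],1);a=(l1+l2)/2
psi=np.arctan2(1,a[0]);ax=np.array([np.cos(psi),np.sin(psi)]);al=P@ax
print('heading',psi,'len',np.ptp(al))
for y in(-60,-9,20):print(y,np.polyval(l1,y)-np.polyval(l2,y))
t=np.array([np.polyval(a,0),0.])
for am in (al.max()-103,al.min()+74):print('o',t+ax*(am-t@ax))
E
python3 m4.py
```

```text
[array([237,  97,  23,  59, 444], dtype=int32), array([ 337,  142,   65,  208, 2214], dtype=int32), array([ 242,  154,   61,  196, 2031], dtype=int32)]
heading 1.725113083990534 len 173.968722390155
-60 34.727940509918994
-9 38.593449212829796
20 40.79148357330848
o [452.33961684  -9.92631419]
o [451.87369428  -6.93105792]
```

Agrees: origin (452,-8.5). Descending.

>>> servo_tool(
  rows=[
    [[0.2,-0.2,-3],-0.005,6.5],
    [[0,0,-3],0,6.5],
    [[0,0,-2.2],0,6.5],
    [[0,0,-1.5],0,6.5],
    [[0,0,0],0,6.5],
  ],
)

```text
clock: 2.5
eef_pos: [449.5, -4.6, 41.6]
tcp_rot: [-3.138, -0.001, 1.732]
contact_force: [-0.8, 0.3, -0.3]
opening: 0.761
```

Run:
```python
from h import *
d=grab('wrist','w2'); s=d['s']; print(s['eef_pos'],s['tcp_rot'],s['clock'],s['contact_force'])
```

```text
[449.51424172  -4.55651612  41.62815017] [-3.13816479e+00 -7.61301464e-04  1.73199843e+00] 2.5 [-0.79710554  0.25891182 -0.29496021]
```

View pics/w2.png

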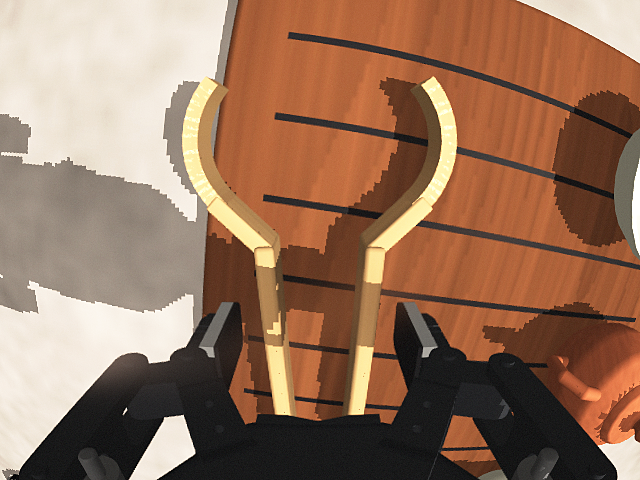

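The wrist view shows both arms between the pads (pads at about 240 and 395, arms at 265–380), with a small offset to correct. I'll centre and go down to TCP z about 31.

>>> servo_tool(
  rows=[
    [[0.25,-0.4,-0.5],-0.004,6.5],
    [[0,0,-0.4],0,6.5],
    [[0,0,0],0,6.5],
  ],
)

```text
clock: 2.8
eef_pos: [454.5, -9.6, 34.7]
tcp_rot: [3.14, 0.0, 1.727]
contact_force: [-1.5, -0.2, 0.4]
opening: 0.758
```

>>> servo_tool(
  rows=[
    [[0,0,-0.2],0,6.5],
    [[0,0,0],0,6.0],
  ],
)

```text
clock: 2.97
eef_pos: [454.0, -9.6, 32.5]
tcp_rot: [3.141, 0.0, 1.727]
contact_force: [0.3, -0.3, 0.4]
opening: 0.701
```

Run:
```python
from h import *
for i in range(4):
    d=grab('wrist','w3'); s=d['s']; print(s['eef_pos'],s['qpos'],s['contact_force'])
```

```text
[454.00704054  -9.62589195  32.48331102] [-2.45044407e-02  4.26464530e-01  2.14198470e+00  5.97224952e-06
  5.72497616e-01 -1.80397328e-01] [ 0.32946102 -0.27550334  0.35693053]
[453.94265129  -9.61800432  32.48929912] [-2.45023240e-02  4.26448625e-01  2.14199017e+00  3.57152224e-05
  5.72691949e-01 -1.80444913e-01] [-0.49699532  0.38878296 -0.01852084]
[453.91230298  -9.62040714  32.4658616 ] [-2.45117505e-02  4.26494431e-01  2.14200221e+00  4.20230657e-05
  5.72718902e-01 -1.80417320e-01] [ 0.07103565  0.21067627 -0.37747978]
[453.89307783  -9.62864962  32.42076836] [-2.45250686e-02  4.26599916e-01  2.14198943e+00  2.71975863e-05
  5.72723117e-01 -1.80434426e-01] [0.06559074 0.0991671  0.01004617]
```

View pics/w3.png

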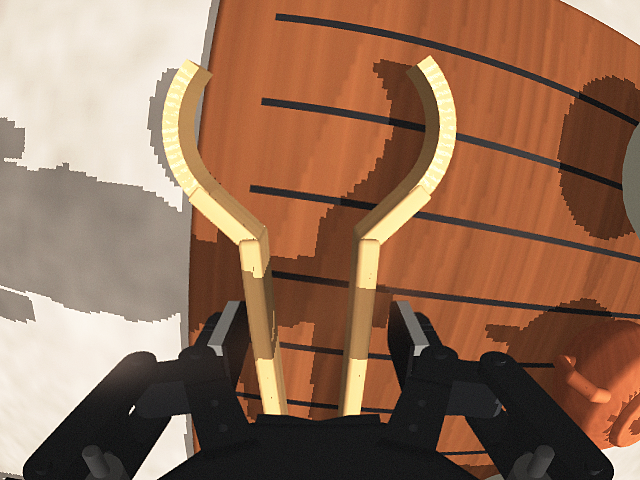

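Pads are at 240 and 400 and arms at 250 and 372, so the gripper is about 2 mm too far to +x. I'll correct and close.

>>> servo_tool(
  rows=[
    [[-0.2,0,-0.1],0,6.0],
    [[0,0,0],0,5.0],
    [[0,0,0],0,4.5],
    [[0,0,0],0,4.1],
    [[0,0,0],0,4.1],
  ],
  squeeze=30,
)

```text
clock: 3.58
eef_pos: [451.9, -9.6, 31.4]
tcp_rot: [3.141, -0.0, 1.727]
contact_force: [-1.3, 0.4, 4.1]
opening: 0.482
```

>>> servo_tool(
  rows=[
    [[0,0,0],0,4.1],
    [[0,0,0],0,4.1],
  ],
)

```text
clock: 3.75
eef_pos: [451.9, -9.6, 31.3]
tcp_rot: [3.141, 0.0, 1.727]
contact_force: [-0.8, 0.1, 6.0]
opening: 0.479
```

Run:
```python
from h import *
d=grab('wrist','w4'); s=d['s']; print(s['eef_pos'],s['opening'],s['contact_force'])
```

```text
[451.91084758  -9.60158343  31.34553056] 0.47862620210038054 [-0.78363654  0.05039036  5.95324554]
```

View pics/w4.png

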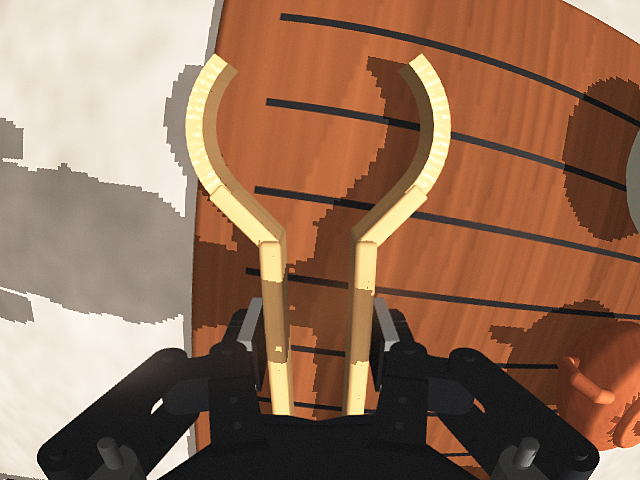

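Both pads are on the arms and the tongs are held at about 41 mm. Lifting.

>>> servo_tool(
  rows=[
    [[0,0,1],0,4.1],
    [[0,0,2.5],0,4.1],
    [[0,0,3.5],0,4.1],
    [[0,0,3.5],0,4.1],
    [[0,0,2],0,4.1],
  ],
)

```text
clock: 4.22
eef_pos: [452.7, -9.7, 159.8]
tcp_rot: [3.139, 0.001, 1.727]
contact_force: [1.5, -0.2, -0.5]
opening: 0.476
```

>>> servo_tool(
  rows=[
    [[0.3,-0.9,0],-0.123,4.1],
    [[0.3,-0.9,0],-0.123,4.1],
    [[0.3,-0.9,0],-0.123,4.1],
    [[0.3,-0.9,0],-0.123,4.1],
    [[0.3,-0.9,0],-0.123,4.1],
  ],
)

```text
clock: 4.63
eef_pos: [466.7, -55.0, 156.8]
tcp_rot: [3.141, 0.0, 1.106]
contact_force: [-0.4, -0.2, -0.0]
opening: 0.483
```

>>> servo_tool(
  rows=[
    [[0.3,-1,0],-0.123,4.1],
    [[0.3,-1,0],-0.123,4.1],
    [[0.3,-1,0],-0.123,4.1],
    [[0.3,-1,0],-0.123,4.1],
    [[0.3,-1,0],-0.123,4.1],
  ],
)

```text
clock: 5.05
eef_pos: [481.7, -105.1, 156.6]
tcp_rot: [-3.142, 0.0, 0.491]
contact_force: [-0.0, 0.1, -1.3]
opening: 0.477
```

>>> servo_tool(
  rows=[
    [[0.3,-1,0],-0.123,4.1],
    [[0.3,-1,0],-0.123,4.1],
    [[0.3,-1,0],-0.123,4.1],
    [[0.3,-1,0],-0.123,4.1],
    [[0,0,0],-0.005,4.1],
  ],
)

```text
clock: 5.47
eef_pos: [494.3, -145.9, 156.7]
tcp_rot: [3.141, -0.001, -0.007]
contact_force: [-0.0, 0.7, -0.7]
opening: 0.479
```

Run:
```python
from h import *
d=grab('wrist'); d=grab('wrist','w5'); s=d['s']; print(s['eef_pos'],s['tcp_rot'],s['opening'],s['contact_force'],s['clock'])
```

```text
[ 493.83480647 -145.11110812  156.53788633] [ 3.14148862e+00 -2.00487490e-04 -8.46220965e-05] 0.47813023072216027 [-0.88775669  0.62222766 -1.83658105] 5.5167
```

View pics/w5.png

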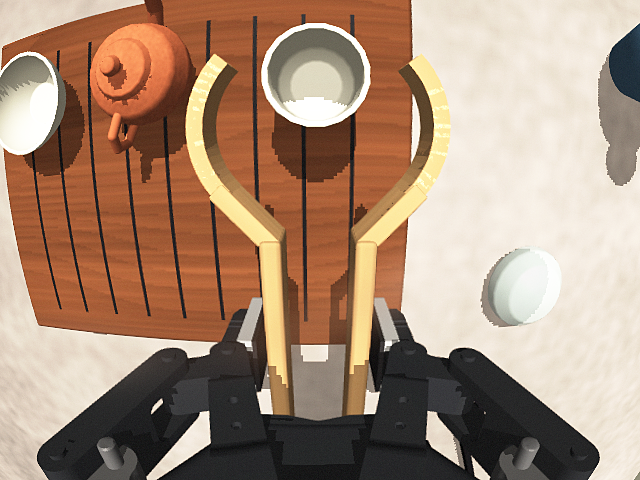

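The wrist view shows the tall cup's rim, centred at about (316,75), and the jaws either side of it, inner middles at about (205,120) and (432,120). Now measuring cup and jaws.

```bash
cat > m5.py <<'E'
from h import *
import sys
zr=float(sys.argv[1]) if len(sys.argv)>1 else 80
d=grab('wrist'); im=d['frame']; s=d['s']
h=cv2.cvtColor(im,cv2.COLOR_RGB2HSV).astype(int)
w=((h[...,1]<40)&(h[...,2]>60)).astype(np.uint8); w[:,:245]=0;w[:,395:]=0;w[200:]=0
w=cv2.morphologyEx(w,cv2.MORPH_OPEN,np.ones((3,3)))
cs,_=cv2.findContours(w,cv2.RETR_EXTERNAL,cv2.CHAIN_APPROX_NONE); c=max(cs,key=cv2.contourArea)[:,0]
print('bbox',c.min(0),c.max(0))
P=np.array([wray(d,a,b,zr)[:2] for a,b in c])
A=np.c_[2*P,np.ones(len(P))];x=np.linalg.lstsq(A,(P**2).sum(1),rcond=None)[0]
rad=np.sqrt(x[2]+x[:2]@x[:2]);res=np.hypot(*(P-x[:2]).T)-rad
print('cup ctr',x[:2],'rad',rad,'rms',res.std())
m=(h[...,0]>14)&(h[...,0]<32)&(h[...,1]>70)&(h[...,2]>190); m[:,:150]=0;m[:,480:]=0;m[300:]=0
n,l,st,ce=cv2.connectedComponentsWithStats(m.astype(np.uint8))
k=np.isin(l,[i for i in range(1,n) if st[i,4]>150]); v,u=np.where(k)
zt=s['eef_pos'][2]+7.7
Q=np.array([wray(d,a,b,zt)[:2] for a,b in zip(u,v)]); yaw=s['tcp_rot'][2]
T=(Q-s['eef_pos'][:2])@np.array([[np.cos(yaw),-np.sin(yaw)],[np.sin(yaw),np.cos(yaw)]])
J=T[T[:,0]>50]
print('jaw tool frame: tip x',T[:,0].max(),'left/right outer',J[:,1].max(),J[:,1].min())
for sgn in(1,-1):
    q=T[T[:,1]*sgn>0]; print(sgn,'tip x',q[:,0].max(),'outermost |y|',abs(q[:,1]).max(),'at x',q[abs(q[:,1]).argmax(),0], 'tip |y|',abs(q[q[:,0]>q[:,0].max()-3,1]).min())
print(s['eef_pos'],s['tcp_rot'][2])
E
python3 m5.py
```

```text
bbox [263  22] [371 125]
cup ctr [ 604.2242402  -144.00448262] rad 29.67180802236614 rms 0.19537558502640023
jaw tool frame: tip x 105.80768111442427 left/right outer 45.13954767661983 -45.03612298846596
1 tip x 105.80768111442427 outermost |y| 45.13954767661983 at x 81.49959067260836 tip |y| 30.968038907693728
-1 tip x 105.78410317220391 outermost |y| 45.03612298846596 at x 77.67790188002213 tip |y| 30.73911921970935
[ 493.48660288 -144.562545    156.38581721] 0.002793411948469826
```

Cup at (604.2,-144.0), jaw centre about 80 mm ahead of the TCP. I'll centre above the cup, then lower.

>>> servo_tool(
  rows=[
    [[1.5,0,0],0,4.1],
    [[1.6,0,0],0,4.1],
    [[0,0,-1],0,4.1],
    [[0,0,-1],0,4.1],
    [[0,0,0],0,4.1],
  ],
)

```text
clock: 6.03
eef_pos: [522.3, -143.6, 133.7]
tcp_rot: [-3.14, 0.005, 0.002]
contact_force: [-1.3, -0.9, -0.6]
opening: 0.481
```

```bash
sed -i 's/v,u=np.where(k)/v,u=np.where(k)/' m5.py; python3 m5.py; python3 -c "
from h import *
d=grab('wrist','w6')"
```

```text
bbox [258  63] [379 182]
cup ctr [ 604.32159584 -144.00153805] rad 29.68760357747216 rms 0.21601311923042946
jaw tool frame: tip x 105.74555174049648 left/right outer 44.8156970010477 -44.84986276491833
1 tip x 105.7183078665493 outermost |y| 44.8156970010477 at x 77.35014303227369 tip |y| 30.858118838441552
-1 tip x 105.74555174049648 outermost |y| 44.84986276491833 at x 79.09748713692584 tip |y| 30.630875264098496
[ 522.32040965 -143.61245326  133.65489944] 0.0018780460963552237
```

View pics/w6.png

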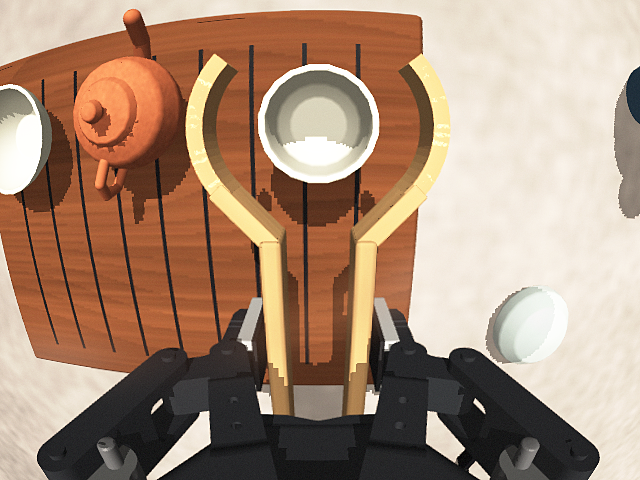

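The cup is centred between the jaws, with rim (258–379, 63–182) and even clearance. Lowering in stages.

>>> servo_tool(
  rows=[
    [[0,0,-1.5],0,4.1],
    [[0,0,-1.5],0,4.1],
    [[0,0,-1],0,4.1],
    [[0,0,0],0,4.1],
    [[0,0,0],0,4.1],
  ],
)

```text
clock: 6.55
eef_pos: [524.2, -144.5, 96.0]
tcp_rot: [-3.141, 0.001, -0.0]
contact_force: [0.5, -0.0, -0.8]
opening: 0.481
```

```bash
python3 m5.py
```

```text
bbox [245  52] [391 199]
cup ctr [ 604.35855594 -144.25377517] rad 29.54960167721482 rms 0.3664563025206422
jaw tool frame: tip x 106.12499231053646 left/right outer 45.114438803039754 -45.004122673199994
1 tip x 105.79410110647443 outermost |y| 45.114438803039754 at x 81.50622872839966 tip |y| 30.945551082660163
-1 tip x 106.12499231053646 outermost |y| 45.004122673199994 at x 77.68684402643 tip |y| 31.403284932043416
[ 524.21833217 -144.52860471   95.9972855 ] -6.114984426397463e-05
```

Well aligned. Down to z about 55.5.

>>> servo_tool(
  rows=[
    [[0,0,-1.2],0,4.1],
    [[0,0,-1.2],0,4.1],
    [[0,0,-1],0,4.1],
    [[0,0,-0.6],0,4.1],
    [[0,0,0],0,4.1],
  ],
)

```text
clock: 7.02
eef_pos: [523.6, -144.3, 54.3]
tcp_rot: [-3.141, 0.003, -0.0]
contact_force: [-0.3, 0.3, -0.6]
opening: 0.481
```

>>> servo_tool(
  rows=[
    [[0,0,0],0,3.8],
    [[0,0,0],0,3.5],
    [[0,0,0],0,3.3],
    [[0,0,0],0,3.1],
    [[0,0,0],0,2.8],
  ],
  squeeze=40,
)

```text
clock: 7.43
eef_pos: [525.1, -144.7, 56.6]
tcp_rot: [3.141, -0.001, -0.0]
contact_force: [0.1, -0.5, -1.0]
opening: 0.375
```

>>> servo_tool(
  rows=[
    [[0,0,0],0,2.6],
    [[0,0,0],0,2.6],
    [[0,0,0],0,2.6],
  ],
)

```text
clock: 7.68
eef_pos: [525.0, -144.7, 56.4]
tcp_rot: [3.141, -0.001, -0.0]
contact_force: [0.8, -1.0, -0.6]
opening: 0.378
```

Run:
```python
from h import *
d=grab('wrist','w7'); d=grab('side','s7');cv2.imwrite('pics/s7c.png',cv2.resize(d['frame'][170:300,260:440],None,fx=4,fy=4)[:,:,::-1])
```

```text
(no output)
```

View pics/w7.png

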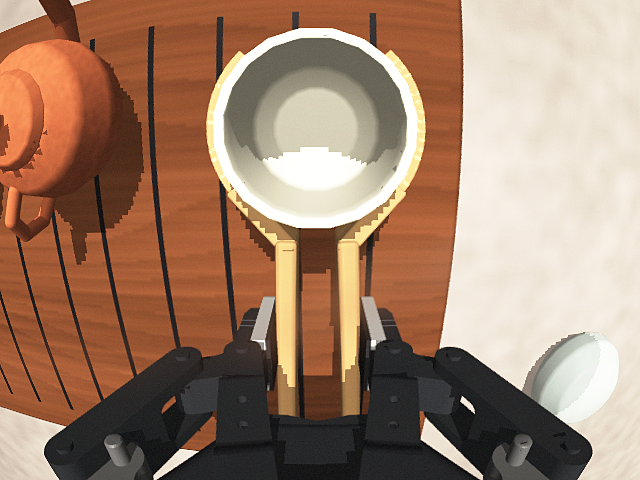

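View pics/s7c.png

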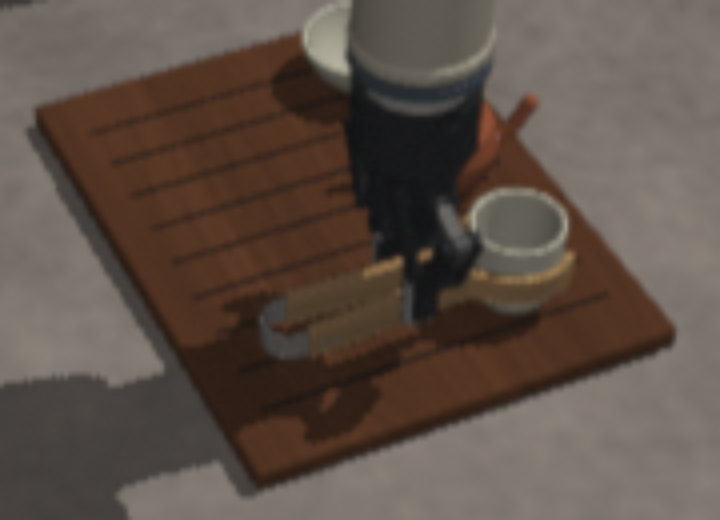

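The cup is held snugly between both jaws, with its rim (222–408, 28–228) centred in the hollows. Lifting gently.

>>> servo_tool(
  rows=[
    [[0,0,0.4],0,2.6],
    [[0,0,0.8],0,2.6],
    [[0,0,1.2],0,2.6],
    [[0,0,1.6],0,2.6],
    [[0,0,2],0,2.6],
  ],
)

```text
clock: 8.2
eef_pos: [524.1, -144.4, 117.0]
tcp_rot: [-3.141, 0.002, -0.0]
contact_force: [0.9, -0.6, -2.5]
opening: 0.374
```

>>> servo_tool(
  rows=[
    [[0,0,2],0,2.6],
    [[0,0,1.8],0,2.6],
    [[0,0,1.2],0,2.6],
    [[0,0,0.5],0,2.6],
    [[0,0,0],0,2.6],
  ],
)

```text
clock: 8.62
eef_pos: [525.6, -144.8, 173.2]
tcp_rot: [3.141, -0.003, -0.0]
contact_force: [0.2, 0.3, -2.5]
opening: 0.374
```

Run:
```python
from h import *
d=grab('wrist','w8'); print(d['s']['eef_pos'],d['s']['contact_force']); d=grab('side','s8');cv2.imwrite('pics/s8c.png',cv2.resize(d['frame'][130:280,290:470],None,fx=4,fy=4)[:,:,::-1])
```

```text
[ 525.5579984  -144.80227805  173.20287013] [ 0.22811263  0.30921601 -2.46258509]
```

View pics/w8.png

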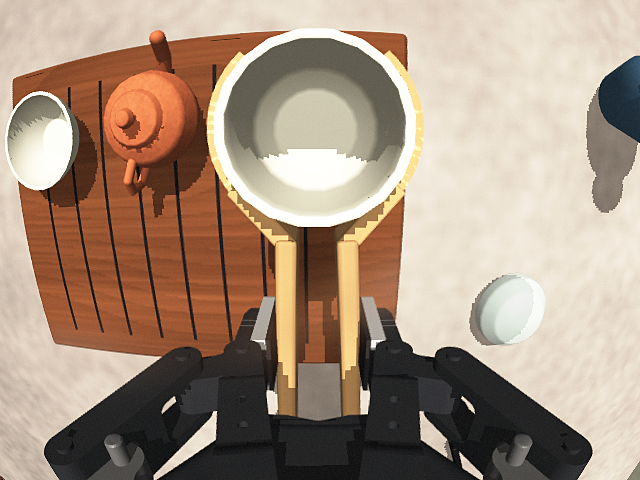

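View pics/s8c.png

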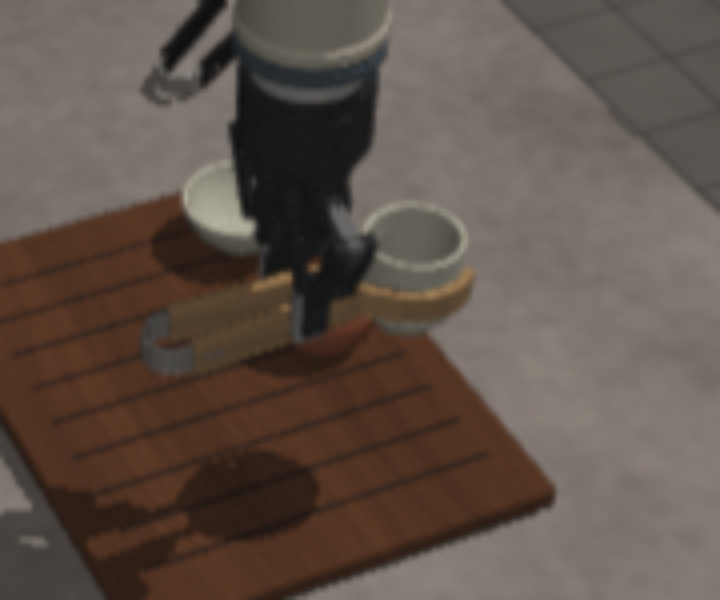

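Both views show the cup off the tray, upright, and at the same place in the wrist image as before the lift (28–228 rows), so no slip. Carrying to the saucer.

>>> servo_tool(
  rows=[
    [[-0.2,0.6,0],0.02,2.6],
    [[-0.4,1.2,0],0.03,2.6],
    [[-0.6,1.8,0],0.035,2.6],
    [[-0.7,2.3,0],0.035,2.6],
    [[-0.7,2.3,0],0.035,2.6],
  ],
)

```text
clock: 9.13
eef_pos: [497.4, -61.1, 170.3]
tcp_rot: [-3.141, 0.002, 0.158]
contact_force: [0.1, 0.3, -1.3]
opening: 0.372
```

>>> servo_tool(
  rows=[
    [[-0.7,2.3,0],0.035,2.6],
    [[-0.7,2.3,0],0.035,2.6],
    [[-0.7,2.3,0],0.035,2.6],
    [[-0.7,2.3,0],0.035,2.6],
    [[-0.7,2.3,0],0.035,2.6],
  ],
)

```text
clock: 9.55
eef_pos: [462.1, 54.1, 170.5]
tcp_rot: [-3.141, 0.002, 0.334]
contact_force: [0.9, 0.1, -2.2]
opening: 0.374
```

>>> servo_tool(
  rows=[
    [[-0.7,2.3,0],0.035,2.6],
    [[-0.7,2.3,0],0.035,2.6],
    [[-0.7,2.3,0],0.035,2.6],
    [[-0.7,2.3,0],0.035,2.6],
    [[-0.7,2.3,0],0.035,2.6],
  ],
)

```text
clock: 9.97
eef_pos: [426.9, 168.8, 170.5]
tcp_rot: [-3.141, 0.002, 0.509]
contact_force: [0.9, 0.2, -2.3]
opening: 0.375
```

>>> servo_tool(
  rows=[
    [[-0.7,2.3,0],0.035,2.6],
    [[-0.7,2.3,0],0.035,2.6],
    [[-0.7,2.3,0],0.035,2.6],
    [[-0.6,1.8,0],0.03,2.6],
    [[-0.4,1.2,0],0.02,2.6],
  ],
)

```text
clock: 10.38
eef_pos: [395.8, 268.1, 170.5]
tcp_rot: [-3.141, 0.001, 0.665]
contact_force: [0.7, -0.1, -2.7]
opening: 0.378
```

>>> servo_tool(
  rows=[
    [[-0.2,0.6,0],0.01,2.6],
    [[0,0,0],0,2.6],
    [[0,0,0],0,2.6],
  ],
)

```text
clock: 10.63
eef_pos: [395.1, 272.2, 170.8]
tcp_rot: [3.142, 0.001, 0.671]
contact_force: [-0.3, -0.4, -2.2]
opening: 0.376
```

Run:
```python
from h import *
d=grab('wrist','w9'); print(d['s']['eef_pos'],d['s']['tcp_rot'],d['s']['contact_force'],d['s']['clock']); d=grab('side','s9');cv2.imwrite('pics/s9c.png',cv2.resize(d['frame'][50:230,150:370],None,fx=3,fy=3)[:,:,::-1])
d=grab('top','t9');cv2.imwrite('pics/t9c.png',cv2.resize(d['frame'][180:380,80:300],None,fx=3,fy=3)[:,:,::-1])
```

```text
[395.09854172 272.19479352 170.78646286] [3.14152675e+00 1.11099000e-03 6.70930092e-01] [-0.32073098 -0.36756598 -2.19043368] 10.6333
```

View pics/w9.png

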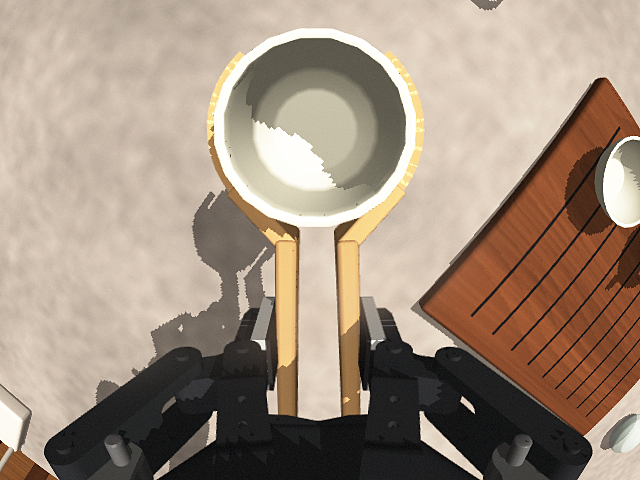

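View pics/s9c.png

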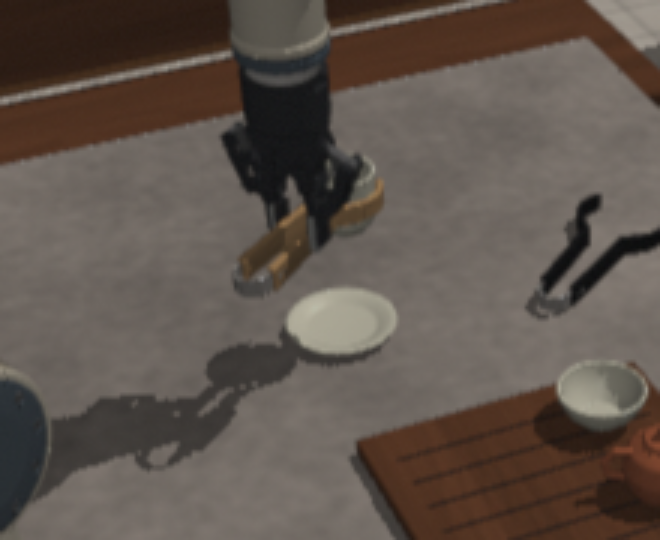

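View pics/t9c.png

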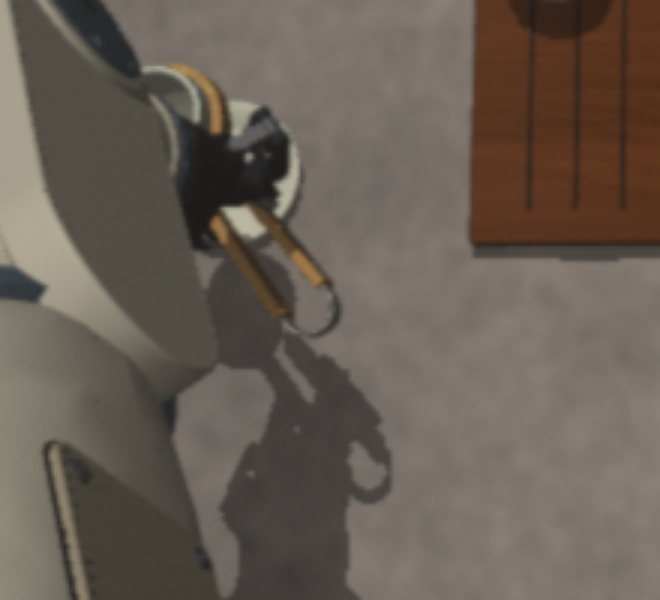

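The cup is upright and short of the saucer, which it hides from the wrist camera. I'll sidestep so the saucer shows at the left of the wrist view and measure it precisely.

>>> servo_tool(
  rows=[
    [[0.8,-0.9,0],0,2.6],
    [[1.6,-1.8,0],0,2.6],
    [[2.4,-2.7,0],0,2.6],
    [[2.0,-2.3,0],0,2.6],
    [[1,-1.1,0],0,2.6],
  ],
)

```text
clock: 11.2
eef_pos: [476.2, 181.1, 171.4]
tcp_rot: [3.14, -0.001, 0.668]
contact_force: [1.0, -0.1, -1.9]
opening: 0.375
```

>>> servo_tool(
  rows=[
    [[0.4,-0.4,0],0,2.6],
    [[0,0,0],0,2.6],
    [[0,0,0],0,2.6],
  ],
)

```text
clock: 11.45
eef_pos: [477.5, 179.9, 171.0]
tcp_rot: [-3.141, 0.001, 0.668]
contact_force: [-1.0, -0.2, -2.0]
opening: 0.374
```

Run:
```python
from h import *
d=grab('wrist','w10'); print(d['s']['eef_pos'],d['s']['tcp_rot'])
```

```text
[477.54717534 179.94566597 171.02949775] [-3.14114378e+00  5.13951271e-04  6.68381977e-01]
```

View pics/w10.png

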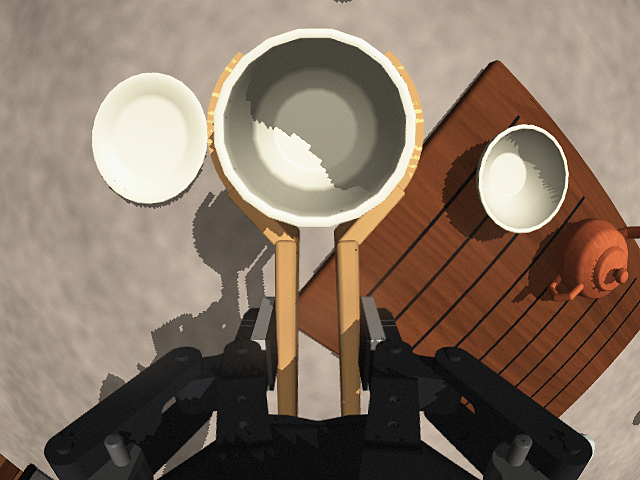

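The saucer is fully visible at about (150,137).

```bash
cat > m6.py <<'E'
from h import *
d=grab('wrist'); im=d['frame']; s=d['s']
h=cv2.cvtColor(im,cv2.COLOR_RGB2HSV).astype(int)
def fit(P):
    A=np.c_[2*P,np.ones(len(P))];x=np.linalg.lstsq(A,(P**2).sum(1),rcond=None)[0]
    rad=np.sqrt(x[2]+x[:2]@x[:2]); return x[:2],rad,(np.hypot(*(P-x[:2]).T)-rad).std()
def cont(m):
    cs,_=cv2.findContours(m.astype(np.uint8),cv2.RETR_EXTERNAL,cv2.CHAIN_APPROX_NONE); return max(cs,key=cv2.contourArea)[:,0]
m=(h[...,2]>205)&(h[...,1]<70); m[:,205:]=0;m[230:]=0;m[:50]=0
c=cont(m);print(c.min(0),c.max(0)); 
print('saucer',fit(np.array([wray(d,a,b,13)[:2] for a,b in c])))
zc=s['eef_pos'][2]-56.4+80
w=((h[...,1]<40)&(h[...,2]>60)); w[:,:217]=0;w[:,416:]=0;w[232:]=0
c=cont(w);c=c[(c[:,0]>218)&(c[:,0]<414)];print(c.min(0),c.max(0));o=fit(np.array([wray(d,a,b,zc)[:2] for a,b in c]));print('cup',o)
yaw=s['tcp_rot'][2];D=o[0]-s['eef_pos'][:2];print('cup in heading frame',D@[np.cos(yaw),np.sin(yaw)],D@[-np.sin(yaw),np.cos(yaw)])
E
python3 m6.py
```

```text
[92 72] [204 202]
saucer (array([450.73411506, 340.00540381]), np.float64(54.6309353981554), np.float64(0.7060809604660268))
[219  28] [413 229]
cup (array([539.00984253, 230.28156498]), np.float64(29.640021238172096), np.float64(0.8127188534947306))
cup in heading frame 79.37745002785942 0.8201455437723519
```

Saucer at (451,340), cup at (539,230.3). Shift (-88, +110), then lower.

>>> servo_tool(
  rows=[
    [[-0.8,1,0],0,2.6],
    [[-1.6,2,0],0,2.6],
    [[-2,2.5,0],0,2.6],
    [[-2,2.5,0],0,2.6],
    [[-1.4,1.8,0],0,2.6],
  ],
)

```text
clock: 11.97
eef_pos: [397.0, 280.5, 171.2]
tcp_rot: [-3.141, 0.0, 0.671]
contact_force: [0.6, 1.1, -2.7]
opening: 0.374
```

>>> servo_tool(
  rows=[
    [[-0.7,0.8,0],0,2.6],
    [[-0.3,0.4,-0.5],0,2.6],
    [[0,0,-1.5],0,2.6],
    [[0,0,-2],0,2.6],
    [[0,0,-2],0,2.6],
  ],
)

```text
clock: 12.38
eef_pos: [390.1, 290.7, 110.7]
tcp_rot: [3.141, -0.002, 0.671]
contact_force: [0.1, 0.5, -2.9]
opening: 0.374
```

>>> servo_tool(
  rows=[
    [[0,0,-2],0,2.6],
    [[0,0,-1.5],0,2.6],
    [[0,0,-1],0,2.6],
    [[0,0,0],0,2.6],
    [[0,0,0],0,2.6],
  ],
)

```text
clock: 12.8
eef_pos: [389.8, 290.1, 66.0]
tcp_rot: [3.142, 0.001, 0.67]
contact_force: [0.2, 0.3, -1.5]
opening: 0.373
```

Run:
```python
from h import *
d=grab('wrist','w11'); s=r.sense(); print(s['eef_pos'],s['tcp_rot'],s['contact_force'])
yaw=s['tcp_rot'][2]; c,q=np.cos(yaw),np.sin(yaw); print('cup', s['eef_pos'][:2]+79.35*np.array([c,q])+.7*np.array([-q,c]))
d=grab('side','s11');cv2.imwrite('pics/s11c.png',cv2.resize(d['frame'][90:210,180:340],None,fx=4,fy=4)[:,:,::-1])
```

```text
[390.16951356 290.46773089  66.57559047] [ 3.14153325e+00 -3.46114299e-04  6.69693382e-01] [-0.08245457 -0.09771001 -2.04006204]
cup [451.94634658 340.27270456]
```

View pics/w11.png

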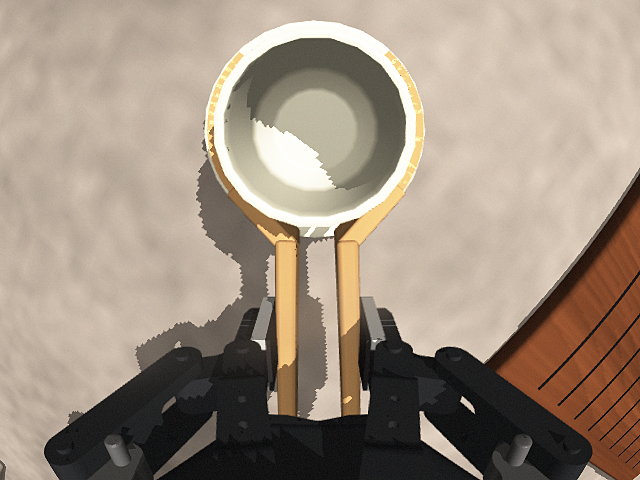

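View pics/s11c.png

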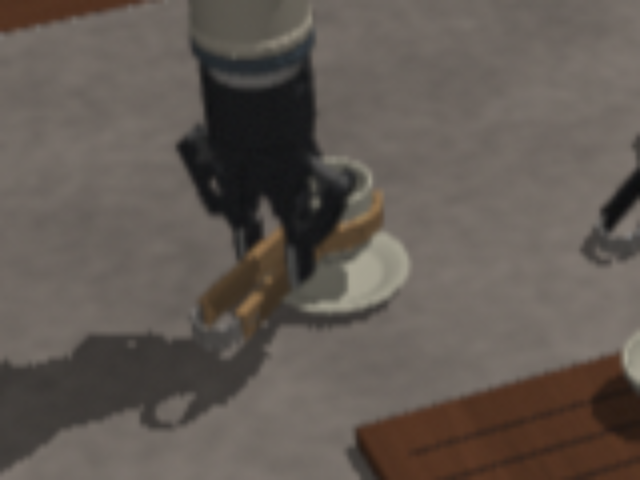

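Run:
```python
from h import *
d=grab('wrist'); 
h=cv2.cvtColor(d['frame'],cv2.COLOR_RGB2HSV).astype(int)
m=((h[...,1]<60)&(h[...,2]>225)).astype(np.uint8);m[70:]=0
cs,_=cv2.findContours(m,cv2.RETR_EXTERNAL,cv2.CHAIN_APPROX_NONE);c=max(cs,key=cv2.contourArea)[:,0]
top=np.array([[u,c[c[:,0]==u][:,1].min()] for u in range(250,381,4)])
P=np.array([wray(d,a,b,13)[:2] for a,b in top])
from scipy.optimize import least_squares
s=least_squares(lambda p:np.hypot(*(P-p).T)-56,[451,340]);print(s.x,abs(s.fun).max())
```

```text
[449.94362423 339.27398035] 0.5035692559118488
```

>>> servo_tool(
  rows=[
    [[-0.1,-0.05,-0.6],0,2.6],
    [[0,0,-0.6],0,2.6],
    [[0,0,-0.4],0,2.6],
    [[0,0,-0.2],0,2.6],
    [[0,0,0],0,2.6],
  ],
)

```text
clock: 13.37
eef_pos: [388.4, 289.6, 47.6]
tcp_rot: [-3.142, 0.001, 0.67]
contact_force: [0.1, -0.0, -3.1]
opening: 0.377
```

>>> servo_tool(
  rows=[
    [[0,0,-0.1],0,2.6],
    [[0,0,-0.1],0,2.6],
    [[0,0,0],0,2.6],
  ],
)

```text
clock: 13.62
eef_pos: [388.8, 289.9, 46.1]
tcp_rot: [3.142, 0.0, 0.67]
contact_force: [0.1, -0.7, -1.8]
opening: 0.377
```

>>> servo_tool(
  rows=[
    [[0,0,-0.1],0,2.6],
    [[0,0,0],0,2.6],
    [[0,0,0],0,2.6],
  ],
)

```text
clock: 13.87
eef_pos: [388.9, 290.0, 45.3]
tcp_rot: [3.142, -0.0, 0.67]
contact_force: [-0.0, -0.2, -1.9]
opening: 0.376
```

>>> servo_tool(
  rows=[
    [[0,0,-0.1],0,2.6],
    [[0,0,0],0,2.6],
    [[0,0,0],0,2.6],
  ],
)

```text
clock: 14.12
eef_pos: [388.9, 290.0, 44.3]
tcp_rot: [-3.142, -0.0, 0.67]
contact_force: [-1.4, -0.1, 0.0]
opening: 0.374
```

>>> servo_tool(
  rows=[
    [[0,0,-0.05],0,2.6],
    [[0,0,0],0,2.6],
    [[0,0,0],0,2.6],
  ],
)

```text
clock: 14.37
eef_pos: [388.9, 289.9, 43.8]
tcp_rot: [3.142, -0.0, 0.67]
contact_force: [-0.8, -0.2, 1.3]
opening: 0.376
```

The force rose from -2 to +1.3 N, so the cup is standing on the saucer. Opening slowly.

>>> servo_tool(
  rows=[
    [[0,0,0],0,3.3],
    [[0,0,0],0,3.5],
    [[0,0,0],0,3.7],
    [[0,0,0],0,3.9],
    [[0,0,0],0,4.1],
  ],
)

```text
clock: 14.78
eef_pos: [388.8, 289.9, 43.7]
tcp_rot: [-3.142, 0.0, 0.67]
contact_force: [-0.2, 0.5, -0.3]
opening: 0.479
```

>>> servo_tool(
  rows=[
    [[0,0,0],0,4.2],
    [[0,0,0],0,4.2],
    [[0,0,0],0,4.2],
  ],
)

```text
clock: 15.03
eef_pos: [388.8, 289.9, 43.7]
tcp_rot: [3.142, -0.0, 0.67]
contact_force: [-0.3, -0.5, -0.8]
opening: 0.493
```

Run:
```python
from h import *
d=grab('wrist','w12'); print(d['s']['eef_pos'],d['s']['opening'],d['s']['contact_force'])
```

```text
[388.80650719 289.88011862  43.690976  ] 0.4928523702670934 [-0.3347833  -0.50933368 -0.77150208]
```

View pics/w12.png

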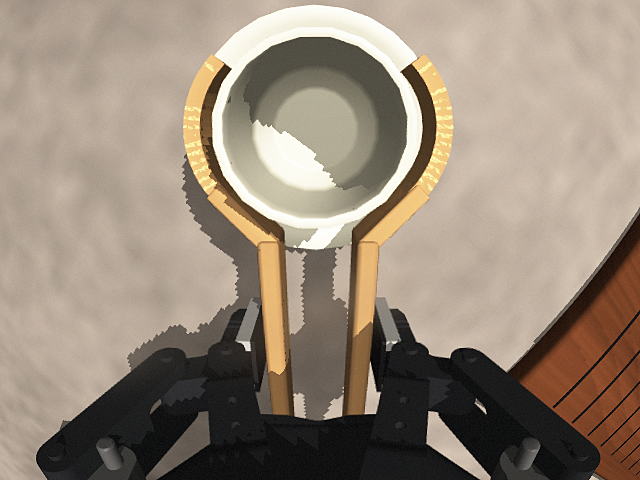

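The jaws are clear on both sides, and the cup stands in the middle of the saucer. Rising straight up.

>>> servo_tool(
  rows=[
    [[0,0,0.5],0,4.2],
    [[0,0,1],0,4.2],
    [[0,0,1.5],0,4.2],
    [[0,0,2],0,4.2],
    [[0,0,2.5],0,4.2],
  ],
)

```text
clock: 15.5
eef_pos: [388.2, 289.4, 119.5]
tcp_rot: [-3.142, 0.002, 0.67]
contact_force: [0.1, -0.0, -0.7]
opening: 0.491
```

>>> servo_tool(
  rows=[
    [[0,0,2.5],0,4.2],
    [[0,0,1.5],0,4.2],
    [[0,0,0],0,4.2],
    [[0,0,0],0,4.2],
  ],
)

```text
clock: 15.83
eef_pos: [389.3, 290.2, 160.0]
tcp_rot: [3.142, -0.003, 0.67]
contact_force: [0.3, -0.4, -1.8]
opening: 0.49
```

Run:
```python
from h import *
d=grab('wrist','w13'); print(d['s']['eef_pos'],d['s']['opening'],d['s']['contact_force'])
d=grab('side','s13');cv2.imwrite('pics/s13c.png',cv2.resize(d['frame'][70:210,180:340],None,fx=4,fy=4)[:,:,::-1])
```

```text
[389.29281186 290.24157585 160.01237049] 0.4899575969326716 [ 0.27083138 -0.37847145 -1.76499161]
```

View pics/w13.png

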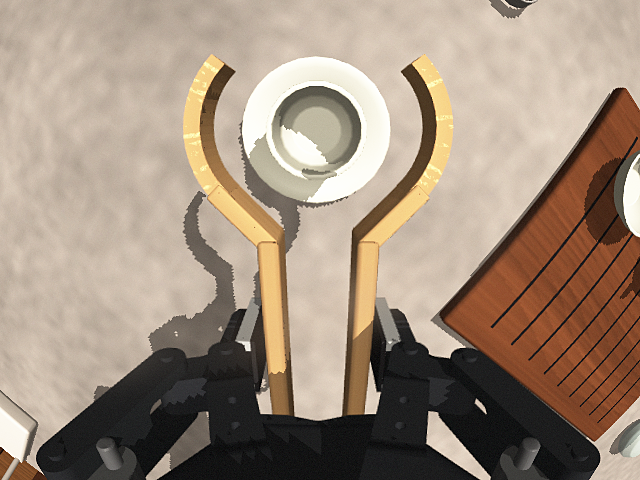

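View pics/s13c.png

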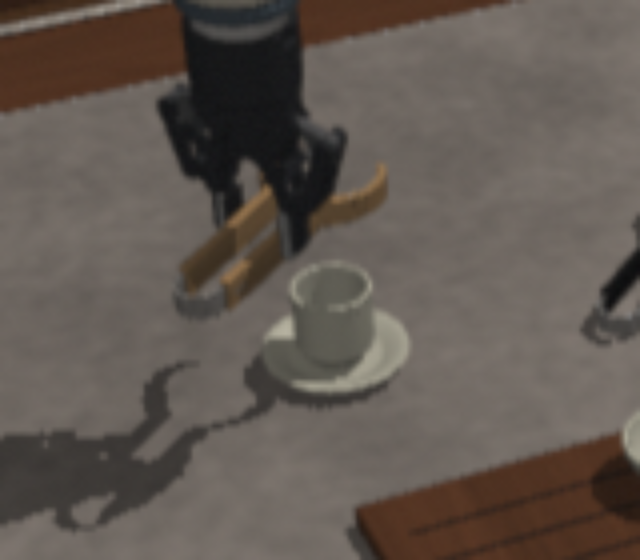

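The cup stands upright on the saucer: saucer (243–390, 57–203), cup rim (270–366, 82–180). Checking centring.

```bash
cat > m7.py <<'E'
from h import *
d=grab('wrist'); im=d['frame']
def fit(P):
    A=np.c_[2*P,np.ones(len(P))];x=np.linalg.lstsq(A,(P**2).sum(1),rcond=None)[0]
    rad=np.sqrt(x[2]+x[:2]@x[:2]); return x[:2].round(1),rad.round(1),(np.hypot(*(P-x[:2]).T)-rad).std().round(2)
h=cv2.cvtColor(im,cv2.COLOR_RGB2HSV).astype(int)
roi=np.zeros((480,640),bool);roi[45:215,235:398]=1
m=(roi&(h[...,1]<30)&(h[...,2]>100)).astype(np.uint8)
g=cv2.cvtColor(im,cv2.COLOR_RGB2GRAY)
C=cv2.findContours(cv2.morphologyEx((roi&(g>228)).astype(np.uint8),cv2.MORPH_OPEN,np.ones((2,2))),cv2.RETR_EXTERNAL,cv2.CHAIN_APPROX_NONE)[0]
c=max(C,key=cv2.contourArea)[:,0]; c=c[(c[:,1]<150)]; 
# keep outer arc
ctr=np.array([316,130]); rr=np.hypot(*(c-ctr).T); c=c[rr>66]
print(len(c),'saucer',fit(np.array([wray(d,a,b,13)[:2] for a,b in c])))
# inner dark of cup mouth : contour of non-bright area inside
dk=np.zeros((480,640),np.uint8); dk[80:185,265:372]=(g[80:185,265:372]<225); 
n,l,st,ce=cv2.connectedComponentsWithStats(dk); print(st[1:,:][st[1:,4]>200])
E
python3 m7.py; python3 -c "
import cv2;i=cv2.imread('pics/w13.png');cv2.imwrite('pics/w13c.png',cv2.resize(i[50:210,235:400],None,fx=3.6,fy=3.6,interpolation=cv2.INTER_CUBIC))"
```

```text
255 saucer (array([450.9, 338.8]), np.float64(54.9), np.float64(0.43))
[[ 265   83   97  102 6555]]
```

View pics/w13c.png

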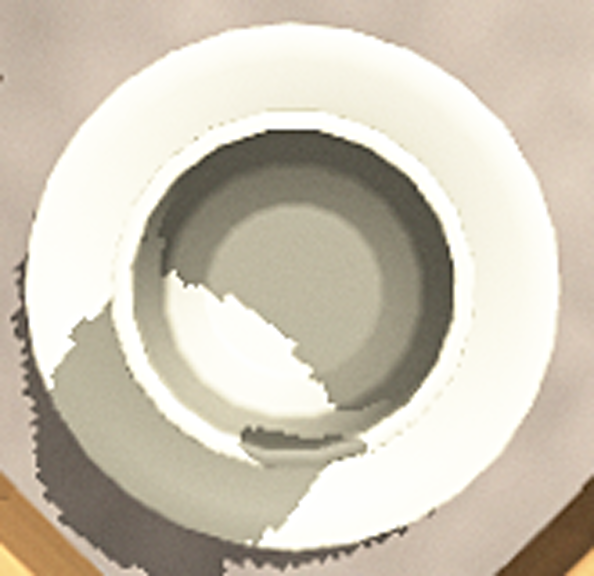

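Run:
```python
from h import *
d=grab('wrist')
def ext(l,r_,t,b,z):
    c=lambda x,y:(235+x/3.6,50+y/3.6)
    uc,vc=(l+r_)/2,(t+b)/2
    P=[wray(d,*c(*p),z)[:2] for p in((l,vc),(r_,vc),(uc,t),(uc,b))]
    A=np.c_[2*np.array(P),np.ones(4)];P=np.array(P);x=np.linalg.lstsq(A,(P**2).sum(1),rcond=None)[0]
    return x[:2],np.sqrt(x[2]+x[:2]@x[:2])
print('cup',ext(114,471,110,465,68)); print('saucer',ext(27,558,23,549,13))
```

```text
cup (array([449.22423472, 337.91287599]), np.float64(29.36919544177432))
saucer (array([449.21229527, 338.22855149]), np.float64(54.82255017799989))
```

The cup and saucer centres agree within about 0.5 mm. Returning the tongs to the tray.

>>> servo_tool(
  rows=[
    [[0.3,-1,0],0.05,4.2],
    [[0.5,-1.8,0],0.09,4.2],
    [[0.6,-2.5,0],0.09,4.2],
    [[0.6,-2.5,0],0.09,4.2],
    [[0.6,-2.5,0],0.09,4.2],
  ],
)

```text
clock: 16.45
eef_pos: [414.2, 185.7, 157.7]
tcp_rot: [-3.14, 0.002, 1.085]
contact_force: [0.6, -0.2, -0.5]
opening: 0.493
```

>>> servo_tool(
  rows=[
    [[0.6,-2.5,0],0.09,4.2],
    [[0.6,-2.5,0],0.09,4.2],
    [[0.6,-2.5,0],0.09,4.2],
    [[0.6,-2.5,0],0.09,4.2],
    [[0.6,-2.5,0],0.09,4.2],
  ],
)

```text
clock: 16.87
eef_pos: [444.3, 60.6, 157.8]
tcp_rot: [-3.14, 0.0, 1.534]
contact_force: [0.5, -0.4, -1.1]
opening: 0.492
```

>>> servo_tool(
  rows=[
    [[0.6,-2.5,0],0.09,4.2],
    [[0.6,-2.5,0],0.09,4.2],
    [[0.5,-1.7,0],0.02,4.2],
    [[0.2,-0.5,-1],0,4.2],
    [[0,0,-2],0,4.2],
  ],
)

```text
clock: 17.28
eef_pos: [465.4, -11.3, 129.0]
tcp_rot: [3.139, 0.001, 1.727]
contact_force: [0.5, -0.2, -0.9]
opening: 0.492
```

>>> servo_tool(
  rows=[
    [[0,0,-2.5],0,4.2],
    [[0,0,-2.5],0,4.2],
    [[0,0,-1.5],0,4.2],
    [[0,0,-0.7],0,4.2],
    [[0,0,0],0,4.2],
  ],
)

```text
clock: 17.7
eef_pos: [462.0, -9.7, 54.5]
tcp_rot: [-3.137, -0.001, 1.729]
contact_force: [-0.6, 0.1, -0.5]
opening: 0.495
```

>>> servo_tool(
  rows=[
    [[0,0,0],0,4.2],
    [[0,0,0],0,4.2],
  ],
)

```text
clock: 17.87
eef_pos: [464.3, -9.9, 57.3]
tcp_rot: [3.141, 0.0, 1.73]
contact_force: [0.1, -0.4, -0.8]
opening: 0.496
```

Run:
```python
from h import *
d=grab('wrist','w14'); print(d['s']['eef_pos'],d['s']['tcp_rot'],d['s']['opening'],d['s']['contact_force'])
d=grab('side','s14');cv2.imwrite('pics/s14c.png',cv2.resize(d['frame'][150:310,240:440],None,fx=4,fy=3.7)[:,:,::-1])
```

```text
[464.3119375   -9.91068716  57.25344627] [3.14073263e+00 1.29000024e-04 1.72975085e+00] 0.49553156380878477 [ 0.11915808 -0.36043677 -0.79242431]
```

View pics/w14.png

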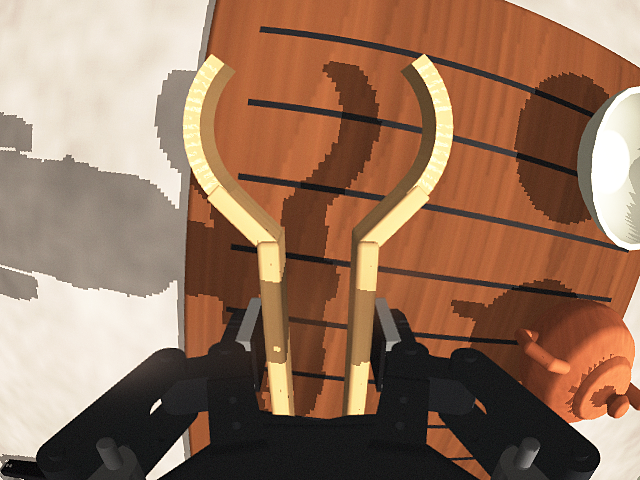

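View pics/s14c.png

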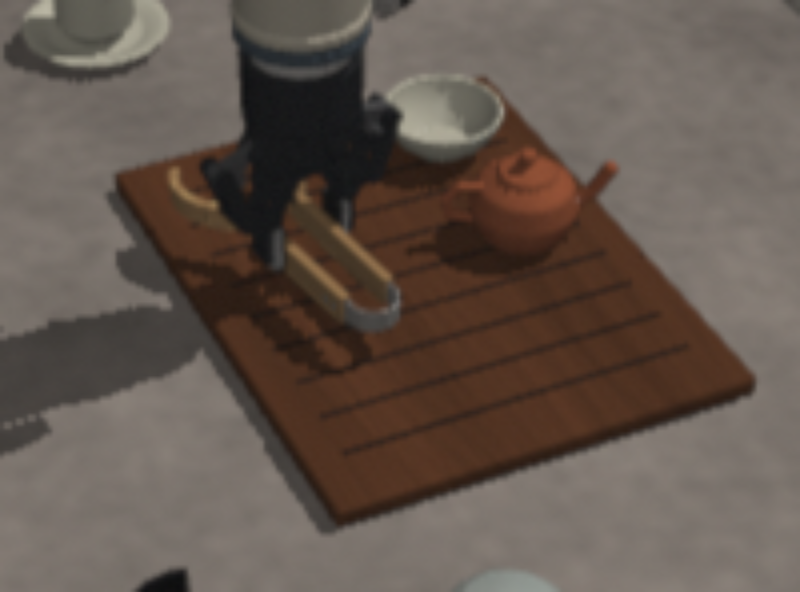

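The tongs are over the tray, level, clear of the low cup and teapot. Lowering.

>>> servo_tool(
  rows=[
    [[0.5,0,-0.8],0,4.2],
    [[0,0,-0.7],0,4.2],
    [[0,0,-0.4],0,4.2],
    [[0,0,-0.3],0,4.2],
    [[0,0,0],0,4.2],
  ],
)

```text
clock: 18.38
eef_pos: [468.1, -10.1, 33.8]
tcp_rot: [-3.14, -0.0, 1.73]
contact_force: [0.4, -0.2, -0.9]
opening: 0.492
```

>>> servo_tool(
  rows=[
    [[0,0,-0.2],0,4.2],
    [[0,0,0],0,4.2],
    [[0,0,0],0,4.2],
  ],
)

```text
clock: 18.63
eef_pos: [468.8, -10.1, 32.7]
tcp_rot: [-3.142, -0.0, 1.73]
contact_force: [-0.2, -0.6, -1.6]
opening: 0.494
```

>>> servo_tool(
  rows=[
    [[0,0,-0.1],0,4.2],
    [[0,0,0],0,4.2],
    [[0,0,0],0,4.2],
  ],
)

```text
clock: 18.88
eef_pos: [468.8, -10.1, 31.8]
tcp_rot: [3.141, 0.0, 1.73]
contact_force: [-0.0, 0.4, -0.6]
opening: 0.495
```

>>> servo_tool(
  rows=[
    [[0,0,-0.06],0,4.2],
    [[0,0,0],0,4.2],
    [[0,0,0],0,4.2],
  ],
)

```text
clock: 19.13
eef_pos: [468.9, -10.1, 31.2]
tcp_rot: [3.141, 0.0, 1.73]
contact_force: [-0.4, 0.5, 0.6]
opening: 0.495
```

Tongs touching down. I'll open slowly, then rise.

>>> servo_tool(
  rows=[
    [[0,0,0],0,4.4],
    [[0,0,0],0,4.6],
    [[0,0,0],0,4.8],
    [[0,0,0],0,5.2],
    [[0,0,0],0,5.8],
  ],
)

```text
clock: 19.55
eef_pos: [468.8, -10.1, 31.1]
tcp_rot: [-3.142, -0.0, 1.73]
contact_force: [0.8, -0.2, 0.2]
opening: 0.683
```

>>> servo_tool(
  rows=[
    [[0,0,0],0,6.2],
    [[0,0,0],0,6.4],
    [[0,0,0],0,6.4],
  ],
)

```text
clock: 19.8
eef_pos: [468.8, -10.1, 31.1]
tcp_rot: [3.142, 0.0, 1.73]
contact_force: [-0.5, 0.1, -0.4]
opening: 0.751
```

Run:
```python
from h import *
d=grab('wrist','w15'); print(d['s']['eef_pos'],d['s']['opening'],d['s']['contact_force'])
```

```text
[468.8327136  -10.10828548  31.12261761] 0.7511067470729853 [-0.53250318  0.09894701 -0.40648136]
```

View pics/w15.png

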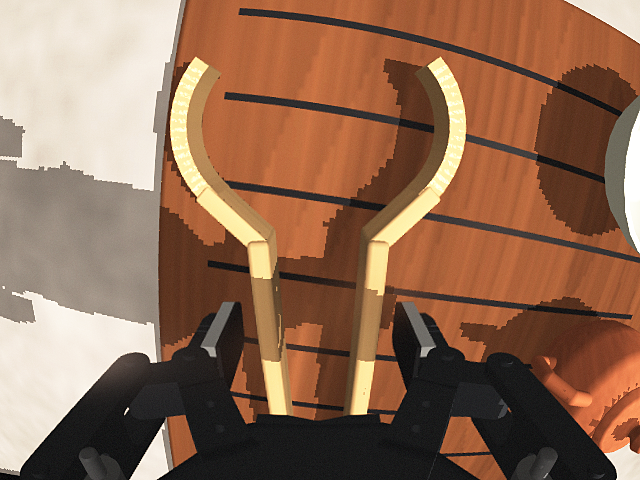

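The tongs lie on the tray with clear gaps to both pads (240 and 395). Rising and backing away.

>>> servo_tool(
  rows=[
    [[0,0,1],0,6.4],
    [[0,0,2],0,6.4],
    [[0,0,3],0,6.4],
    [[0,0,3.5],0,6.4],
    [[0,0,3.5],0,6.4],
  ],
)

```text
clock: 20.27
eef_pos: [468.1, -10.1, 162.9]
tcp_rot: [-3.141, -0.0, 1.73]
contact_force: [0.7, 0.3, 0.3]
opening: 0.749
```

>>> servo_tool(
  rows=[
    [[0,0,3],0,6.4],
    [[0,0,3],0,6.4],
    [[-2,0,2],0,6.4],
    [[-2,0,0],0,6.4],
    [[-2,0,0],0,6.4],
  ],
)

```text
clock: 20.68
eef_pos: [408.8, -10.1, 243.2]
tcp_rot: [3.138, 0.001, 1.73]
contact_force: [0.2, 0.2, 0.3]
opening: 0.751
```

>>> servo_tool(
  rows=[
    [[-2,0,0],0,6.4],
    [[-1,0,0],0,6.4],
    [[0,0,0],0,6.4],
    [[0,0,0],0,6.4],
  ],
)

```text
clock: 21.02
eef_pos: [379.4, -10.1, 241.7]
tcp_rot: [3.14, 0.0, 1.73]
contact_force: [0.2, -0.0, 0.0]
opening: 0.748
```

```bash
python3 - <<'E'
from h import *
d=grab('side','s16'); d=grab('top','t16'); d=grab('wrist','w16'); print(d['s']['eef_pos'],d['s']['clock'])
E
python3 m2.py | grep -v tong
```

```text
[380.00440178 -10.12354226 241.49731583] 21.1167
topTraceback (most recent call last):
  File "m2.py", line 13, in <module>
    c=max(cs,key=cv2.contourArea)[:,0]
      ~~~^^^^^^^^^^^^^^^^^^^^^^^^
ValueError: max() iterable argument is empty
```

View pics/s16.png

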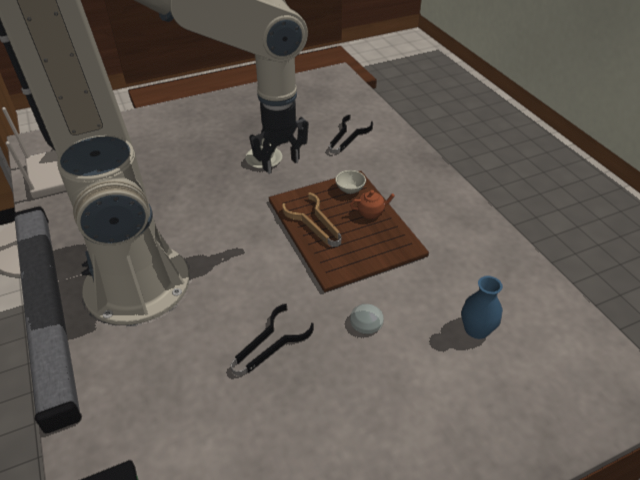

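View pics/t16.png

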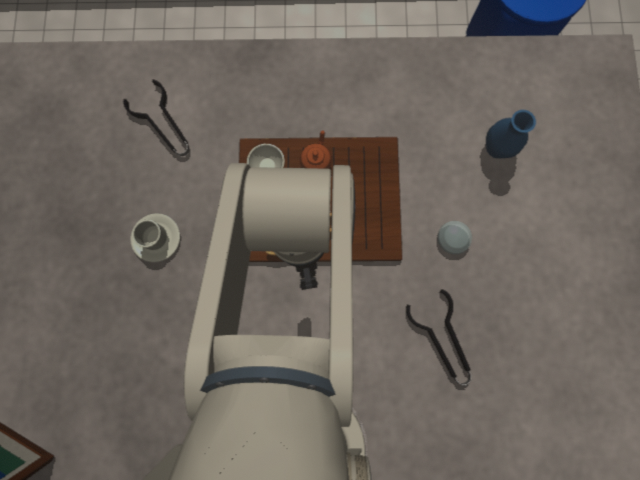

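View pics/w16.png

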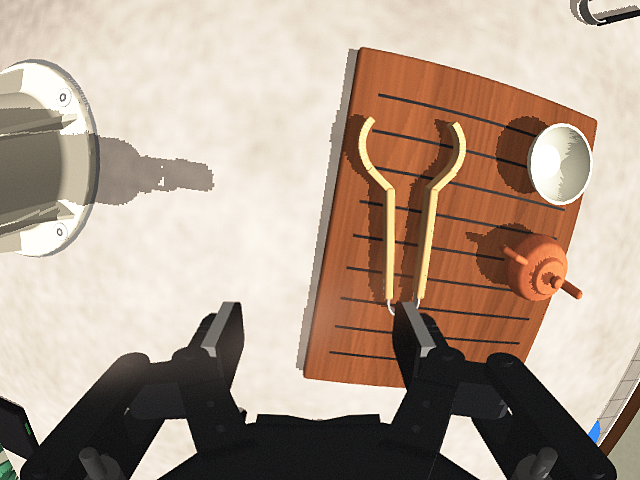

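The final views show the tongs flat and open on the tray. The cup stands upright on the saucer, in the top view at (148,235) with the saucer at (156,238). The teapot, low cup, paperweight and vase look unmoved, and the robot is clear. Handing in.

```bash
python3 -c "
from h import *
print(r.sense()['clock'],r.sign_off())"
```

```text
the job is handed in; nothing more can be done
21.2167 None
```

The tall cup now stands upright in the middle of the saucer, and the wooden tongs lie flat and open on the tray. I handed the job in at 21.2 s. Nothing but the tongs touched the cup.

**Last checks**
- **Centring:** the wrist camera put the cup's centre within about 0.5 mm of the saucer's. An earlier estimate, just before lowering, was about 2 mm off and I shifted the cup 1 mm for it.
- **Set-down:** the measured force rose by only about 3 N as the cup touched down.
- **Tongs:** they lie fully on the tray, about 17 mm farther from the robot than where they started, with clear gaps to both fingers before I backed away.
- **Bystanders:** by eye, the teapot, low cup, paperweight and vase are where they began.

**Failed or disagreed:** the scripted re-measurement of the final scene failed because the arm hid part of it from the top camera, so the final positions were judged from the pictures. The side camera's early readings of the cup and saucer differed from the other views by up to 3 mm, so I relied on the wrist and top views.

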